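# Close and latch the sample transport case

## Task

Close the blue sample transport case: its white lid lies loose on top, with its tongue perched on the lip at the back. Draw the lid back until the tongue drops off the lip, slide the tongue into the groove under the lip with the lid at an angle, and let the front down flat behind the two front stops. Then swing the wire bail over the keeper ridge at the front of the lid, press the latch lever all the way down, and leave the other things on the bench where they are.

Things in the scene. Friction and masses are not known exactly. Their poses are not given: they have to be found in the camera images.
- case: Blue open-topped case fixed to the worktop, 140 long (x) x 150 wide (y) x 126 mm high. Origin on the worktop under its middle; +x points to the back (groove), -x to the front (draw latch), z up. Coordinates 'in the case' below are mm in this frame. The lid's seat is at z 110; low cheeks beside the stops and the ends of the groove leave the lid 6 mm of side play each way. Front wall's face at x -65.
- groove (a point): Middle of the mouth of the groove, on its floor: x 53, z 110 in the case. Lip above it from x 53 to 75, underside z 119, top z 126; groove 9 mm high, back wall at x 68.5. In front of the mouth a ledge at z 110 (x 25 to 53) can carry the tongue.
- front_stops (a point): Point midway between the tops of the two front stops, on their inner face: x -58.5, z 126 in the case. Each stop is 8.5 mm thick (x -67 to -58.5), 40 wide (|y| 34 to 74) and stands 16 mm above the seat; the gap between them is open.
- lever_pivot (a point): Middle of the lever's pivot axis, which runs along the case's y: x -81, z 83 in the case.
- lid_handle (a point): Centre of the black grip bar on the loose white lid (0.28 kg); axes are the lid's: x to its tongue, z up. Bar 74 long (y) x 14 thick (x) x 14 high on two end posts, its centre 25 mm above the lid's top face. Lid plate 108 x 130 x 10 mm, front edge 54 mm in front of the bar. Home: x -3, y 0, z 145 in the case. Start: 5.5 to 11 mm nearer the front and 16 mm higher, level on lip and stops.
- lid_tongue (a point): Middle of the tip of the lid's tongue (18 mm long, 6 thick, 130 wide, flush with the lid's underside), 70 mm behind the grip bar's centre, 32 mm below it. Drawn back in front of x 53 it drops off the lip on to the ledge and the lid leans about 8 degrees. Home: x 67 (1.5 mm play), z 113 in the case.
- lid_keeper (a point): Top of the steel keeper ridge on the tab at the front of the lid: 30 wide (y), 6 thick (x), 6 mm above the lid's top face. Home: x -73, z 126 in the case.
- bail_bar (a point): Middle of the bail's cross bar. Dark wire loop, wire 6 mm thick, 60 mm wide outside, 48 inside; swings freely about a pin on the lever, 63.6 mm from the bar. Starts leaning to the front, 66 degrees above level, over the lever. Pushed to the back along its arc past upright (without pressing the lever down) it falls over the ridge on to the lid. Latched: just behind the ridge, about x -65, z 123 in the case.
- lever_tip (a point): Middle of the rolled end edge of the steel latch lever, a strip 30 wide, 4 thick, 64 mm from pivot axis to this point. At joint value 0 it points to the front and 34 degrees up; fully down, to the front and 40 degrees below level.
- lever (a joint): Lever angle, rad: 0 = open (up), 1.292 = its stop, fully down and past centre. Stays where it is left; about 4 N at its end moves it. Starts at 0 to 0.1.
- bail (a joint): Bail angle relative to the lever, rad: 0 = leaning over the lever (start), grows as it swings to the back; about 1.3 when it lies over the ridge with the lever up, 2.0 when latched.
- cup_a: Bystander: red-capped specimen cup, 60x60x72 mm, origin under its middle. Leave it alone.
- cup_d: Bystander: blue-capped specimen cup, 60x60x72 mm, origin under its middle. Leave it alone.
- bottle_a: Bystander: blue-capped reagent bottle, 52x52x130 mm, origin under its middle. Leave it alone.
- timer: Bystander: white bench timer, 68x62x19 mm, origin under its middle. Leave it alone.
- tape_roll_0: Bystander: roll of beige tape, 68x67x18 mm, origin under its middle. Leave it alone.
- logger: Bystander: dark data logger, 72x34x18 mm, origin under its middle. Leave it alone.
- lid: The lid as a whole: origin under its middle, 3 mm behind and 35 mm below the grip bar's centre.
There are look-alikes about, which are no part of the job. There is more than one size of the lid; the job needs the largest.

How it is judged:
By the outcome, as a careful person would: the job done as asked, in the order asked, and still so for the second after the job is handed in, with the robot touching nothing.
It also fails if it takes over 45 s, if anything falls off the work surface, if the arm or the gripper's body presses on something with over 40 N, if the wrist force passes 120 N, or if a joint passes its speed limit or range.

## Robot

A 6-joint arm with a two-finger parallel gripper is mounted at the origin on a cart in front of the work surface, level with it; the furniture and walls round the work are solid. World frame = base frame: x ahead of the robot, y to its left, z up, the work surface at z = 0. Lengths are in m, angles in degrees, forces in N, time in s.
With the tool pointing down it reaches from about 0.325 to 0.925 m from the base axis. Payload 3.1 kg.
Tool frame: the origin (TCP) lies midway between the tips of the shut fingers; the grasp point (between the pads) lies 19 mm behind it; z points along the fingers, y is the line along which they close (so a half turn about z gives the same grasp; the last joint's range is limited). The gripper opens to 85 mm and grips with 20 to 120 N. Pads are 22 mm wide; open, the fingers measure 114 mm over their backs; the gripper's body (76 mm by 85 mm) begins 54 mm behind the grasp point. The pads swing forward as they close: fully open they stand 13 mm farther back than shut.
Start: joints at [66.566, 12.427, 92.441, -0, 75.132, -6.429], TCP at [0.183, 0.598, 0.231] pointing down, gripper open.
Joint ranges: [-157.48, 157.48], [-44.54, 120.13], [17.64, 146.25], [-64.5, 244.5], [7.68, 150.69], [-147.95, 147.95]. Speed limits (degrees/s): [159.86, 159.86, 180, 180, 180, 180].

## Interface

Orientations are given as [roll, pitch, yaw] about the fixed x, y, z axes, in that order (R = Rz(yaw) Ry(pitch) Rx(roll)).
In Python, from rig import sense, grab_frame, hand_in gives the robot as it stands.
- The arm moves only by the tool apply_moves, never from a script. Its argument "plan" is a list of rows, each a list of 3 entries, a list of its own where there are three numbers: the shift along the tool's x, y, z in cm, then the turn about the tool's z in rad, then the finger opening in cm, from 0 to 8.54. A call has 1 to 12 rows; each row is the pose to reach, as a shift and turn from the pose commanded when the call began, along the tool's axes at that moment; what a row does not reach only later rows make up. A row lasts 1/10 s, in which the tool goes at most 50 mm and 8.59 degrees, less where a joint would pass 70% of its speed; a pose out of reach is approached as far as the arm can. A call with a gripper value outside its range is refused whole. The fingers move at their own pace and stop on an object; "force" is the grip in N (left out, the last holds). Time passes only in rows, so rows that repeat a pose let the fingers close. It gives the time, the measured TCP pose, the force, the opening and the grip force at its end, in the units of the state.
- sense(): the state, without advancing time (a new reading comes with each control period).
- grab_frame(name): name is "scene" or "top" or "wrist"; returns a dict with "image" (384x512x3 uint8, red, green, blue), "fx", "fy", "cx", "cy" (pixels), "R" (3x3) and "t" (3): a world point X has camera coordinates R X + t. Camera axes: x right, y down, z forward; pixel columns grow to the right and rows downward; lengths in m; the calibration is good to about 2 mm. A picture is of the moment at which its call begins. There is no depth.
- hand_in(): hands the job in; it is judged then, once.
The state is a dict: "time": time; "joint_pos": joint angles; "qd": joint speeds; "tau": joint torques, N m; "eef_pos": TCP position; "tool_rot": TCP orientation; "contact_force": force on the tool from outside, world axes, zero at the start; "ft_torque": the same for the moment, N m; "width": finger opening in m; "finger_force": force on a finger pad.
Only numpy, scipy, OpenCV 4.12 (cv2) and the standard library are available. Lean on these libraries where they do the work, as an engineer would, in place of code of your own. Each camera call takes 0.05 s, during which the arm holds its last target. There are 200 camera calls.

## Working session

There is one attempt and no reset: what is moved stays moved. The work goes in short steps, Python scripts to look and compute and a tool call to move; the robot and the scene stay as the last step left them, time stands still between calls to the robot, and variables do not carry over. Pictures are saved under pics/ and viewed, at most 11 in all, crops included, and the job is handed in when it is done.

Besides the shell and the picture viewer there is one more tool, called after "Call:" as name([rows], argument=value, ...), one row to a line, values as JSON. apply_moves: Moves the arm, as the interface text tells. Its arguments: {"type":"object","properties":{"plan":{"type":"array","items":{"type":"array"}},"force":{"type":"number"}},"required":["plan"]}

```bash
mkdir -p pics; ls
python3 - <<'E'
from rig import *
import cv2,numpy as np
s=sense();print(s)
ims=[]
for n in("scene","top"):
    f=grab_frame(n);cv2.imwrite(f"pics/{n}0.png",f["image"][:,:,::-1]);print(n,f["fx"],f["fy"],f["cx"],f["cy"],np.round(f["R"],4).tolist(),np.round(f["t"],4).tolist())
E
```

```text
pics
{'time': 0.0, 'joint_pos': array([ 6.65664657e+01,  1.24758796e+01,  9.25287799e+01, -3.65629171e-04,
        7.51333776e+01, -6.43102723e+00]), 'qd': array([ 0.07805881,  0.04424834, -0.01433036,  0.04401272, -0.03510892,
       -0.01527996]), 'tau': array([-2.09953851e-04, -3.96844482e+01, -3.03857481e+01, -2.29310126e-04,
        9.67626460e-03, -1.06446163e-05]), 'eef_pos': array([0.18243538, 0.59692122, 0.22997505]), 'tool_rot': array([-1.79862792e+02, -1.51101736e-02,  1.62997569e+02]), 'contact_force': array([ 0.11721273, -0.85933109, -0.00655668]), 'ft_torque': array([-0.0376264 ,  0.02600078,  0.01217424]), 'finger_force': 0.0, 'width': 0.08527885989682134}
scene 491.02306742141474 491.02306742141474 251.9885837894723 195.79857779970285 [[0.6558, -0.7546, -0.0253], [-0.3081, -0.2368, -0.9214], [0.6892, 0.612, -0.3878]] [-0.1426, 0.3015, 1.2017]
top 444.9700497384761 444.9700497384761 255.60369818642533 197.59964304043152 [[-0.0128, -0.9997, 0.0212], [-0.9879, 0.0093, -0.1546], [0.1543, -0.0229, -0.9878]] [0.1754, 0.468, 1.2196]
```

View pics/scene0.png

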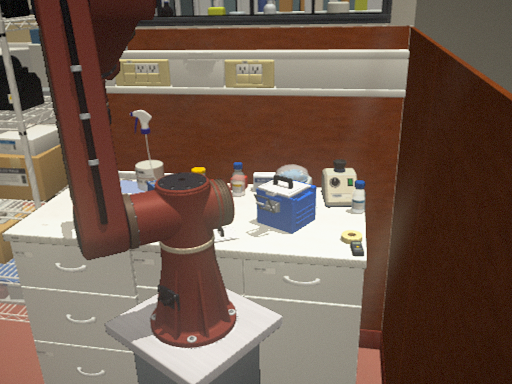

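View pics/top0.png

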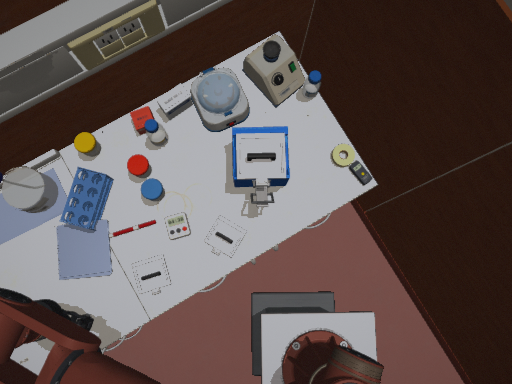

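The scene shows the blue case right of centre with its latch facing the robot. In the top view the case is near (261,157), its black grip at (261,157) and its latch at (262,197). Small look-alike lids lie at (225,236) and (151,274).

```bash
cat > h.py <<'E'
import numpy as np,cv2
from rig import *
def ray(f,u,v,z):
    R=np.array(f["R"]);t=np.array(f["t"]);c=-R.T@t
    d=R.T@np.array([(u-f["cx"])/f["fx"],(v-f["cy"])/f["fy"],1]);return c+d*(z-c[2])/d[2]
def proj(f,X):
    p=np.array(f["R"])@np.array(X)+f["t"];return [f["fx"]*p[0]/p[2]+f["cx"],f["fy"]*p[1]/p[2]+f["cy"]]
E
python3 - <<'E'
from h import *
f=grab_frame("top");im=f["image"]
x0,y0=215,110
c=im[y0:y0+110,x0:x0+100]
big=cv2.resize(c[:,:,::-1],None,fx=5,fy=5,interpolation=cv2.INTER_CUBIC);cv2.imwrite("pics/topcrop.png",big)
hsv=cv2.cvtColor(c,cv2.COLOR_RGB2HSV)
m=((hsv[...,0]>100)&(hsv[...,0]<130)&(hsv[...,1]>120)).astype(np.uint8)
cs,_=cv2.findContours(m,0,2);k=max(cs,key=cv2.contourArea);print("blue",cv2.minAreaRect(k))
m=((c.max(2)<50)).astype(np.uint8)
cs,_=cv2.findContours(m,0,2)
for k in cs:
    if cv2.contourArea(k)>10:
        r=cv2.minAreaRect(k);b=cv2.boxPoints(r)+[x0,y0];print("dark",r);print([np.round(ray(f,u,v,.168),4).tolist() for u,v in b])
E
```

```text
blue ((45.44642639160156, 46.07093048095703), (59.14385223388672, 56.20054626464844), 88.40885925292969)
dark ((45.99913024902344, 47.97919845581055), (3.122290849685669, 26.14398193359375), 87.61405944824219)
[[0.5541, 0.1917, 0.168], [0.5565, 0.1249, 0.168], [0.5483, 0.1247, 0.168], [0.546, 0.1914, 0.168]]
```

View pics/topcrop.png

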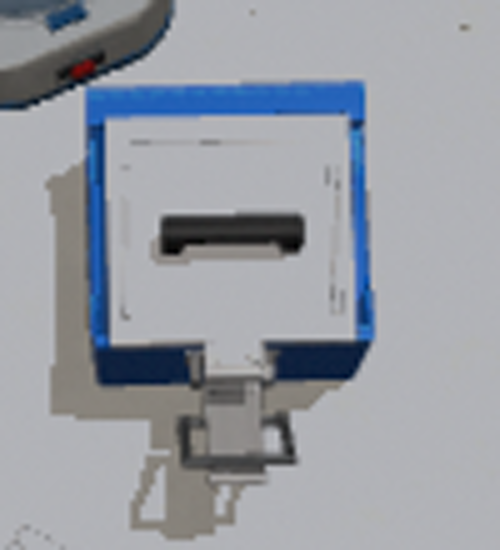

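Call:
apply_moves([
  [[-3,-2,-6],0.1,8.5],
  [[-7,-5,-7],0.24,8.5],
  [[-11,-8,-7],0.38,8.5],
  [[-15,-11,-7],0.52,8.5],
  [[-19,-14,-7],0.66,8.5],
  [[-23,-17,-7],0.8,8.5],
  [[-27,-20,-7],0.94,8.5],
  [[-31,-23,-7],1.08,8.5],
  [[-35,-26,-7],1.2,8.5],
  [[-39,-29,-7],1.24,8.5],
  [[-43.4,-32.7,-7],1.24,8.5],
  [[-43.4,-32.7,-7],1.24,8.5],
])

```text
time: 1.35
eef_pos: [0.5038, 0.1544, 0.3009]
tool_rot: [180.0, 0.1, 91.7]
contact_force: [-0.1, 1.0, -0.1]
width: 0.0853
finger_force: 0.0
```

Run:
```python
from h import *
f=grab_frame("wrist");cv2.imwrite("pics/w1.png",f["image"][:,:,::-1])
s=sense();print(s["time"],s["eef_pos"],s["tool_rot"],s["contact_force"])
R=np.array(f["R"]);print(-R.T@f["t"],R.round(3).tolist(),f["fx"])
```

```text
1.4 [0.50488069 0.15293526 0.30088301] [179.93170486   0.19247969  91.65598878] [ 1.8674217  -1.17838134 -0.1845229 ]
[0.50113346 0.23471581 0.44181565] [[1.0, 0.03, 0.001], [0.029, -0.95, 0.31], [0.01, -0.31, -0.951]] 283.4302790716953
```

View pics/w1.png

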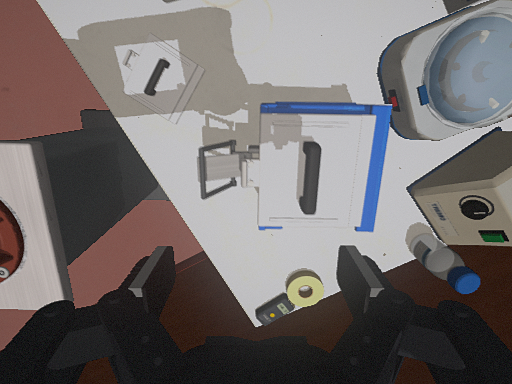

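Run:
```python
from h import *
f=grab_frame("wrist");im=f["image"]
hsv=cv2.cvtColor(im,cv2.COLOR_RGB2HSV)
m=(hsv[...,0]>98)&(hsv[...,0]<130)&(hsv[...,1]>120)
def fit(P):
    P=np.array(P);a,b=np.polyfit(P[:,1],P[:,0],1);return a,b,P
P=[]
for v in range(112,224,4):
    u=np.nonzero(m[v,340:400])[0]+340
    if len(u): P.append(ray(f,u.max()+1,v,.126))
a,b,P=fit(P);print("back edge wrist: x=%.4f y+%.4f"%(a,b),"yaw",-np.degrees(np.arctan(a)))
# lip ends: rows extents for columns in lip
for u in range(366,390,4):
    v=np.nonzero(m[95:245,u])[0]+95;print(u,v.min(),v.max(),ray(f,u,v.min(),.126).round(4),ray(f,u,v.max()+1,.126).round(4))
d=(im.max(2)<70).astype(np.uint8);d[:,:280]=0;d[:,340:]=0;d[:130]=0;d[225:]=0
cs,_=cv2.findContours(d,0,2);k=max(cs,key=cv2.contourArea);r=cv2.minAreaRect(k);print(r,[ray(f,u,v,.168).round(4).tolist() for u,v in cv2.boxPoints(r)],ray(f,*r[0],.168))
ft=grab_frame("top")
A=ray(ft,232.4,127.6,.126);B=ray(ft,287.6,126.4,.126);print("top back corners",A,B)
w=im.copy()[70:260,180:410,::-1];cv2.imwrite("pics/w1c.png",cv2.resize(w,None,fx=3,fy=3,interpolation=2))
```

```text
back edge wrist: x=0.0299 y+0.6443 yaw -1.7147591339787893
366 102 228 [0.6198 0.2343 0.126 ] [0.6421 0.0868 0.126 ]
370 104 228 [0.6243 0.2324 0.126 ] [0.647  0.0869 0.126 ]
374 102 211 [0.6283 0.2346 0.126 ] [0.6483 0.1094 0.126 ]
378 102 185 [0.6325 0.2347 0.126 ] [0.6478 0.1419 0.126 ]
382 102 158 [0.6368 0.2348 0.126 ] [0.6471 0.1738 0.126 ]
386 102 132 [0.641  0.2349 0.126 ] [0.6466 0.2027 0.126 ]
((308.1681823730469, 174.97787475585938), (17.095382690429688, 72.43919372558594), 3.814074993133545) [[0.5489, 0.1252, 0.168], [0.548, 0.1995, 0.168], [0.5644, 0.1989, 0.168], [0.5667, 0.1245, 0.168]] [0.55694289 0.1635539  0.168     ]
top back corners [0.64557566 0.23193914 0.126     ] [0.64803435 0.0840296  0.126     ]
```

View pics/w1c.png

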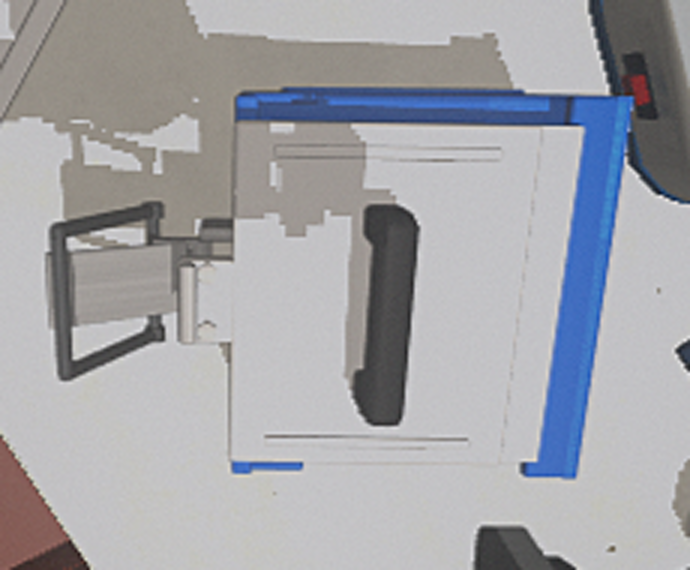

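Call:
apply_moves([
  [[0.2,2.5,4],0.01,8.5],
  [[0.5,5.3,8],0.01,8.5],
  [[0.5,5.3,12],0.01,8.5],
  [[0.5,5.3,14.5],0.01,8.5],
  [[0.5,5.3,16],0.01,6],
  [[0.5,5.3,16],0.01,4],
  [[0.5,5.3,16],0.01,3.5],
  [[0.5,5.3,16],0.01,3.5],
  [[0.5,5.3,16],0.01,3.5],
], force=20)

```text
time: 2.4
eef_pos: [0.5564, 0.1653, 0.1436]
tool_rot: [179.8, -0.0, 91.4]
contact_force: [0.8, -0.7, 0.0]
width: 0.0347
finger_force: 0.0
```

Run:
```python
from h import *
f=grab_frame("wrist");g=grab_frame("scene")
a=f["image"][:,:,::-1];b=cv2.resize(g["image"][150:250,230:340,::-1],None,fx=2.5,fy=3.84)
cv2.imwrite("pics/w2.png",np.hstack([a,b]));print(sense()["eef_pos"])
```

```text
[0.55595745 0.16504044 0.14296932]
```

View pics/w2.png

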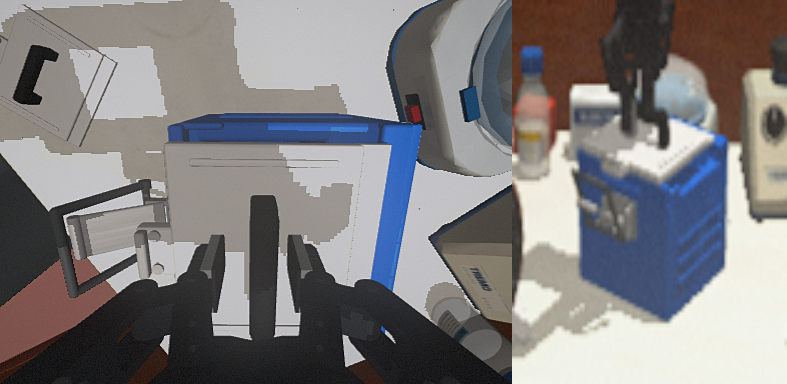

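The fingers straddle the grip bar: bar at u≈263, pads at u≈215 and 300 in the wrist view, with no contact. The lid is still perched on the lip.

Call:
apply_moves([
  [[-0.3,0,0.3],0,3.5],
  [[-0.4,-0.5,0.4],0,3.5],
  [[-0.4,-0.9,0.4],0,3.5],
  [[-0.4,-1.2,0.4],0,3.5],
  [[-0.4,-1.5,0.4],0,3.5],
  [[-0.4,-1.8,0.4],0,3.5],
  [[-0.4,-2.1,0.4],0,3.5],
  [[-0.4,-2.3,0.4],0,3.5],
  [[-0.4,-2.3,0.4],0,3.5],
  [[-0.4,-2.3,0.4],0,3.5],
])

```text
time: 3.5
eef_pos: [0.5326, 0.1604, 0.1379]
tool_rot: [179.9, -0.0, 91.4]
contact_force: [2.9, -0.9, 1.9]
width: 0.035
finger_force: 1.2
```

Run:
```python
from h import *
f=grab_frame("wrist");g=grab_frame("scene")
a=f["image"][:,:,::-1];b=cv2.resize(g["image"][150:250,230:340,::-1],None,fx=2.5,fy=3.84)
cv2.imwrite("pics/w3.png",np.hstack([a,b]));print(sense()["eef_pos"])
```

```text
[0.53251729 0.16041625 0.1377008 ]
```

View pics/w3.png

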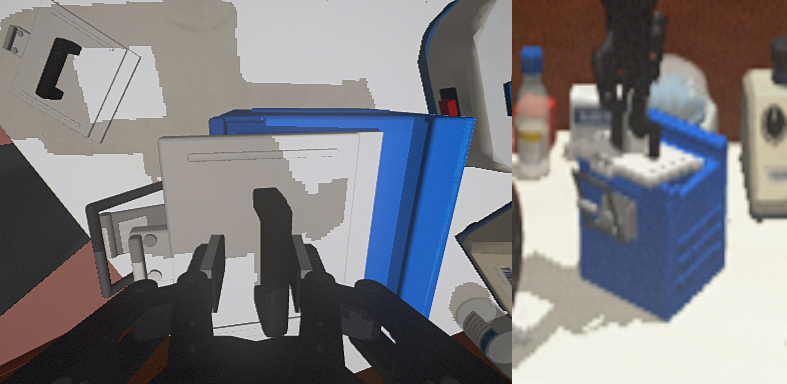

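Seen in the wrist view: the lid is drawn forward about 20 mm and leaning. Its tongue edge at u≈380→345 is parallel to the lip at u≈427→400, with clear blue ledge between them. Next I push it in.

Call:
apply_moves([
  [[0,0.8,0],0,3.5],
  [[0,1.2,0.1],0,2.8],
  [[0,1.6,0.2],0,2.6],
  [[0,2.0,0.2],0,2.6],
  [[0,2.4,0.2],0,2.6],
  [[0,2.8,0.2],0,2.6],
  [[0,3.2,0.2],0,2.6],
  [[0,3.5,0.2],0,2.6],
  [[0,3.7,0.2],0,2.6],
  [[0,3.9,0.2],0,2.6],
  [[0,4.0,0.2],0,2.6],
  [[0,4.0,0.2],0,2.6],
])

```text
time: 4.8
eef_pos: [0.5723, 0.1613, 0.1354]
tool_rot: [180.0, 0.0, 91.4]
contact_force: [0.0, 0.3, -0.3]
width: 0.0264
finger_force: 0.2
```

Run:
```python
from h import *
f=grab_frame("wrist");g=grab_frame("scene")
a=f["image"][:,:,::-1];b=cv2.resize(g["image"][150:250,230:340,::-1],None,fx=2.5,fy=3.84)
cv2.imwrite("pics/w4.png",np.hstack([a,b]));print(sense()["eef_pos"])
```

```text
[0.57228305 0.16127265 0.13548118]
```

View pics/w4.png

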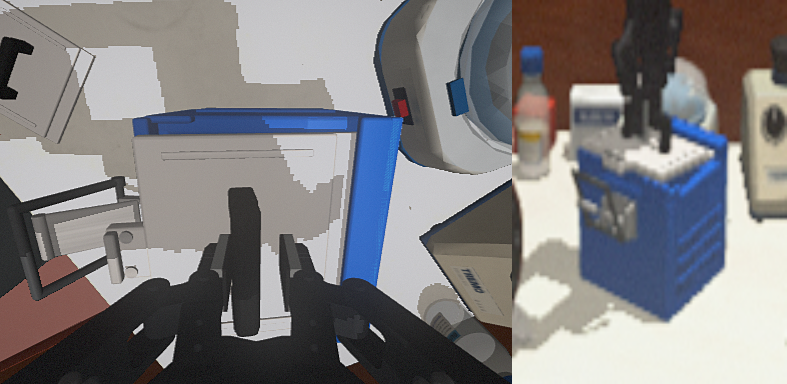

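The tongue is now under the lip (lip face at u≈355), and the lid's front is still up on the stops at u≈133. I'll push on gently.

Call:
apply_moves([
  [[0,0.1,0],0,2.6],
  [[0,0.2,0],0,2.6],
  [[0,0.3,0],0,2.6],
  [[0,0.4,0],0,2.6],
  [[0,0.4,0],0,2.6],
])

```text
time: 5.4
eef_pos: [0.5762, 0.1614, 0.1353]
tool_rot: [180.0, -0.0, 91.4]
contact_force: [0.5, -0.2, -0.3]
width: 0.026
finger_force: 0.3
```

```bash
cat > edge.py <<'E'
from h import *
# case frame guess -> world ; look for blue stops in wrist image: project stop tops
def C(p,o=(.572,.159),yaw=1.0):
    c,s=np.cos(np.radians(yaw)),np.sin(np.radians(yaw));x,y,z=np.array(p)/1000;return [o[0]+c*x-s*y,o[1]+s*x+c*y,z]
f=grab_frame("wrist");im=f["image"];hsv=cv2.cvtColor(im,cv2.COLOR_RGB2HSV)
m=(hsv[...,0]>98)&(hsv[...,0]<130)&(hsv[...,1]>120)
for y in(65,55,45):
    u,v=proj(f,C((-62,y,126)));u,v=int(u),int(v)
    print(y,(u,v),"blue near" ,np.nonzero(m[v,u-25:u+25])[0]+u-25)
s=sense();print(s["time"],s["eef_pos"],s["contact_force"])
E
python3 edge.py
```

```text
65 (129, 134) blue near [127 128 129 130 131 132 133 134 135 136 137 138 139]
55 (132, 153) blue near [130 131 132 133]
45 (134, 171) blue near [132 133 134 135]
5.45 [0.57626129 0.16138905 0.13529799] [-1.20034542  0.28889428 -0.23706323]
```

Call:
apply_moves([
  [[0,0.1,0],0,2.6],
  [[0,0.2,0],0,2.6],
  [[0,0.3,0],0,2.6],
  [[0,0.4,0],0,2.6],
  [[0,0.4,0],0,2.6],
])

```text
time: 5.95
eef_pos: [0.5785, 0.1614, 0.1344]
tool_rot: [-179.8, 0.0, 91.4]
contact_force: [-4.7, -0.4, -0.8]
width: 0.0256
finger_force: 2.3
```

```bash
python3 edge.py
```

```text
65 (125, 134) blue near [122 123 124 125 126 127 128 129 130 131 132 133 134 135 136]
55 (127, 153) blue near [125 126 127 128 129 130 131 132 133 134 135 136 137 138 139]
45 (130, 172) blue near [127 128 129 130 131 132 133 134 135 136 137 138 139 140 141 151]
6.0 [0.57857701 0.16139042 0.13447959] [-4.89331814 -0.1023784   0.3228755 ]
```

Call:
apply_moves([
  [[0,-0.3,0],0,4.5],
  [[0,-0.6,0],0,4.5],
  [[0,-0.6,-2],0,4.5],
  [[0,-0.6,-4.5],0,2],
  [[0,-0.6,-4.5],0,0],
  [[0,-0.6,-3.5],0,0],
  [[0,-0.6,-2.6],0,0],
  [[0,-0.6,-2.2],0,0],
  [[0,-0.6,-1.9],0,0],
  [[0,-0.6,-1.7],0,0],
  [[0,-0.6,-1.5],0,0],
  [[0,-0.6,-1.5],0,0],
])

```text
time: 7.2
eef_pos: [0.5725, 0.1611, 0.152]
tool_rot: [-179.7, 0.1, 91.4]
contact_force: [-8.3, -2.0, 13.4]
width: -0.0001
finger_force: 6.4
```

```bash
python3 edge.py
```

```text
65 (148, 130) blue near [146 147 148 149 150 151 152 153 154 155 156 157 158 167 168]
55 (150, 148) blue near [148 149 150 151 152 153 154 155 156 157 158 159 160 169]
45 (152, 164) blue near [150 151 152 153 154 155 156 157 158 159 160 161 162 170]
7.25 [0.57250802 0.16104881 0.1520196 ] [-7.64875756 -1.33534672 13.33439765]
```

The lid is home: the bar top reads 152 mm under a light press, and both rows of stop are fully visible. Next, the bail.

Call:
apply_moves([
  [[0,0,-4],0,0],
  [[0,-2,-7],0,0],
  [[-0.1,-7,-7],0,0],
  [[-0.2,-12,-7],0,0],
  [[-0.2,-16.8,-7],0,0],
  [[-0.2,-16.8,-7],0,0],
  [[-0.2,-16.8,-7],0,0],
])

```text
time: 7.95
eef_pos: [0.4051, 0.1553, 0.2197]
tool_rot: [180.0, 0.0, 91.4]
contact_force: [1.2, -0.2, 0.1]
width: -0.0001
finger_force: 0.0
```

Run:
```python
from h import *
f=grab_frame("wrist");a=f["image"][:,:,::-1].copy()
C=lambda x,y,z:[.5735+x/1000-.01745*y/1000,.159+.01745*x/1000+y/1000,z/1000]
for p in[(-127.6,27,137.5),(-127.6,-27,137.5),(-134,15,119),(-134,-15,119),(-73,15,126),(-73,-15,126),(-58.5,34,126),(-58.5,-34,126)]:
    u,v=proj(f,C(*p));print(p,round(u),round(v));cv2.circle(a,(round(u),round(v)),2,(0,0,255),-1)
cv2.imwrite("pics/w5.png",a);print(sense()["eef_pos"])
```

```text
(-127.6, 27, 137.5) 307 169
(-127.6, -27, 137.5) 303 230
(-134, 15, 119) 295 178
(-134, -15, 119) 293 209
(-73, 15, 126) 367 180
(-73, -15, 126) 363 213
(-58.5, 34, 126) 387 158
(-58.5, -34, 126) 376 232
[0.40672688 0.15539117 0.22050898]
```

View pics/w5.png

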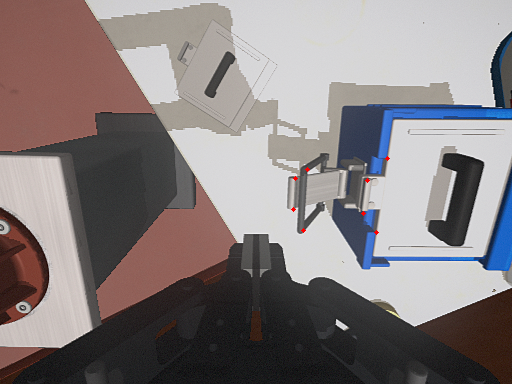

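The projected points fit the bail bar (u≈303, v 169–230), the lever end (u≈294) and the keeper (u≈365). The lid sits behind both stops. Next I descend in front of the bail and push it back.

Call:
apply_moves([
  [[0,0,4],0,0],
  [[0,0,8],0,0],
  [[0,0,8.9],0,0],
  [[0.1,1.5,8.9],0,0],
  [[0.1,2.3,8.8],0,0],
  [[0.1,3.1,8.7],0,0],
  [[0.1,3.9,8.7],0,0],
  [[0.1,4.7,8.7],0,0],
  [[0.1,5.5,8.7],0,0],
  [[0.1,6.3,8.7],0,0],
  [[0.1,7.0,8.7],0,0],
  [[0.1,7.4,8.7],0,0],
])

```text
time: 9.2
eef_pos: [0.4807, 0.158, 0.1332]
tool_rot: [-180.0, 0.0, 91.4]
contact_force: [-0.4, 0.3, -0.5]
width: 0.0001
finger_force: 0.0
```

Call:
apply_moves([
  [[0,0.2,0],0,0],
  [[0,0,-2],0,0],
  [[0,0,-5],0,0],
  [[0,-3,-7],0,0],
  [[0,-6,-7],0,0],
  [[0,-6,-7],0,0],
])

```text
time: 9.8
eef_pos: [0.417, 0.1566, 0.203]
tool_rot: [-179.9, 0.0, 91.4]
contact_force: [-0.7, 0.2, -1.4]
width: 0.0004
finger_force: 0.0
```

Run:
```python
from h import *
f=grab_frame("wrist");a=f["image"][:,:,::-1].copy()
C=lambda x,y,z:[.5735+x/1000-.01745*y/1000,.159+.01745*x/1000+y/1000,z/1000]
for p in[(-134,0,119),(-64,27,123),(-64,-27,123)]:
    u,v=proj(f,C(*p));print(p,round(u),round(v));
u,v=map(int,proj(f,C(-90,0,120)))
cv2.imwrite("pics/w6.png",cv2.resize(a[max(0,v-80):v+80,max(0,u-100):u+100],None,fx=3.5,fy=3.5,interpolation=2));print(u,v,sense()["eef_pos"])
```

```text
(-134, 0, 119) 283 201
(-64, 27, 123) 372 172
(-64, -27, 123) 363 233
335 201 [0.4186299  0.15666244 0.20304525]
```

View pics/w6.png

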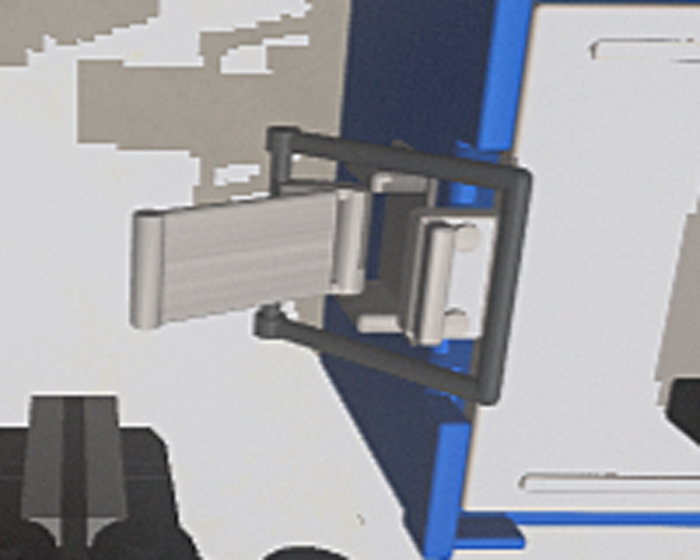

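The bail lies over the keeper, its bar just behind the ridge, and the lever is still up. I press the lever down.

Call:
apply_moves([
  [[0,1.6,4],0,0],
  [[0,1.6,7.5],0,0],
  [[0,1.6,8.5],0,0],
  [[0,1.6,9.3],0,0],
  [[0,1.6,10.1],0,0],
  [[0,1.6,10.9],0,0],
  [[0,1.6,11.7],0,0],
  [[0,1.6,12.5],0,0],
  [[0,1.6,13.3],0,0],
  [[0,1.6,14],0,0],
  [[0,1.6,14],0,0],
])

```text
time: 10.95
eef_pos: [0.4356, 0.1569, 0.0624]
tool_rot: [-179.9, 0.0, 91.4]
contact_force: [0.1, 1.1, -0.5]
width: 0.0
finger_force: 0.0
```

Call:
apply_moves([
  [[0,0,0.5],0,0],
  [[0,0,1],0,0],
  [[0,0,1.3],0,0],
  [[0,0,1.5],0,0],
  [[0,0,1.5],0,0],
])

```text
time: 11.45
eef_pos: [0.437, 0.1571, 0.0485]
tool_rot: [179.9, -0.0, 91.4]
contact_force: [2.1, 0.1, 3.3]
width: -0.0002
finger_force: 1.7
```

Call:
apply_moves([
  [[0,0,0.2],0,0],
  [[0,0,0.4],0,0],
  [[0,0,0.6],0,0],
  [[0,0,0.6],0,0],
])

```text
time: 11.85
eef_pos: [0.4393, 0.1572, 0.0451]
tool_rot: [179.7, -0.0, 91.4]
contact_force: [0.0, -1.2, 16.0]
width: -0.0003
finger_force: 7.9
```

Call:
apply_moves([
  [[0,0,0.2],0,0],
  [[0,0,0.4],0,0],
  [[0,0,0.4],0,0],
])

```text
time: 12.15
eef_pos: [0.4401, 0.1573, 0.0442]
tool_rot: [179.7, 0.0, 91.4]
contact_force: [-7.5, -4.4, 37.6]
width: 0.0002
finger_force: 18.7
```

Call:
apply_moves([
  [[0,0,-2],0,0],
  [[0,-1,-6],0,0],
  [[0,-1,-10],0,0],
  [[0,-1,-15],0,0],
  [[0,-2,-16],0,0],
  [[0,-2,-16],0,0],
])

```text
time: 12.75
eef_pos: [0.416, 0.1568, 0.1999]
tool_rot: [179.9, -0.0, 91.4]
contact_force: [0.1, -1.0, -0.1]
width: 0.0
finger_force: 0.0
```

Run:
```python
from h import *
f=grab_frame("wrist");a=f["image"][:,:,::-1].copy()
C=lambda x,y,z:[.5735+x/1000-.01745*y/1000,.159+.01745*x/1000+y/1000,z/1000]
for p in[(-130,15,42),(-130,-15,42),(-65,24,123),(-65,-24,123)]:
    u,v=proj(f,C(*p));cv2.circle(a,(round(u),round(v)),1,(0,0,255),-1)
u,v=map(int,proj(f,C(-90,0,120)))
cv2.imwrite("pics/w7.png",cv2.resize(a[max(0,v-80):v+80,max(0,u-100):u+100],None,fx=3.5,fy=3.5,interpolation=2));print(sense()["eef_pos"])
```

```text
[0.41514218 0.15647543 0.19781085]
```

View pics/w7.png

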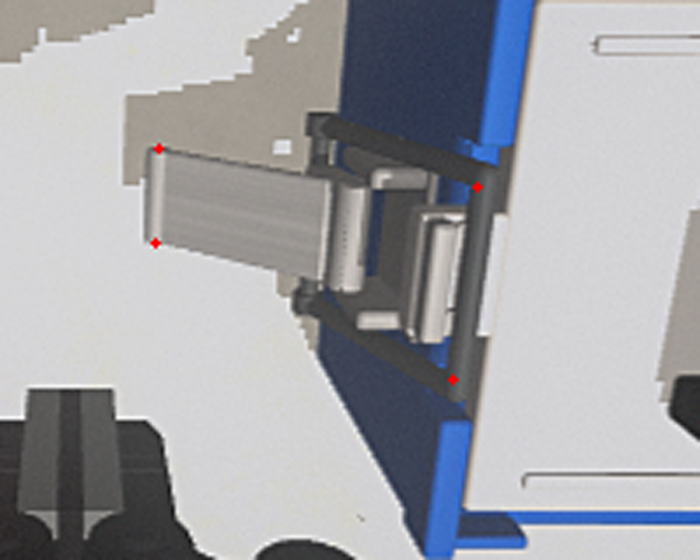

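The bail bar is behind the ridge at its predicted latched position, and the lever end lies on the predicted fully-down points. The gripper is clear of everything.

```bash
python3 -c "
from rig import *
print(hand_in())"
```

```text
the job is handed in; nothing more can be done
None
```

The case is closed: the lid is flat behind the front stops, the bail is over the keeper ridge, and the lever is pressed fully down to its stop. I saw no contact with the other things on the bench, and the job was handed in at about 13 s with the gripper clear.

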